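Lift the loaded coin tray out of the cash box and hold it level

ROBOT

A 6-joint arm with a two-finger parallel gripper is mounted at the origin on the work surface. World frame = base frame: x ahead of the robot, y to its left, z up, the work surface at z = 0. Lengths are in m, angles in rad, forces in N, time in s.
With the tool pointing down it reaches from about 0.35 to 0.875 m from the base axis. Payload 4.2 kg.
Tool frame: the origin (TCP) lies at the very end of the fingers, on their centre line; the grasp point (between the pads) lies 19 mm behind it (ctrl.grip_depth is the distance from the TCP to the grasp point, in m); z points along the fingers, y is the line along which they close (so a half turn about z gives the same grasp; the last joint's range is limited). The gripper opens to 85 mm and grips with 20 to 120 N. Pads are 22 mm wide; open, the fingers measure 114 mm over their backs; the gripper's body (76 mm by 85 mm) begins 54 mm behind the grasp point. The pads swing forward as they close: fully open they stand 13 mm farther back than shut.
Start: joints at [-1.072, 0.385, 0.008, 0, -1.194, -0.259], TCP at [0.148, -0.607, 0.231] pointing down, gripper open.
Joint ranges: [-3.14, 3.14], [-1.21, 2.06], [-1.07, 1.41], [-3.16, 2.05], [-2.99, -0.16], [-3.1, 3.1]. Speed limits (rad/s): [2.79, 2.79, 3.14, 3.14, 3.14, 3.14].

INTERFACE

Orientations are given as a unit quaternion [w, x, y, z].
In Python, from rig import ctrl, get_image gives the robot as it stands.
- The arm moves only by the tool servo_tool, never from a script. Its arguments are lists of equal length, an entry for each row: "fingers": the gripper's target within -1 to 1 (shut at 1, half-way at 0, fully open at -1); "offset": the shift along the tool's x, y, z scaled (see below), a list of three; "twist": the turn about the tool's z scaled (see below). A call has 1 to 10 rows; each row is the pose to reach, as a shift and turn from the pose commanded when the call began, along the tool's axes at that moment, turning the shorter way round; what a row does not reach only later rows make up. The controller multiplies each number of a shift by 100 mm and each number of a turn by 180 degrees. A row lasts 1/10 s, in which the tool goes at most 50 mm and 8.59 degrees, less where a joint would pass 70% of its speed; a pose out of reach is approached as far as the arm can. A call with a number of a shift or a turn outside -1 to 1 is refused whole. A call with a gripper value outside its range is refused whole. The fingers move at their own pace and stop on an object; "newtons" is the grip in N (left out, the last holds). Time passes only in rows, so rows that repeat a pose let the fingers close. It gives the time, the measured TCP pose, the force, the opening and the grip force at its end, in the units of the state.
- ctrl.observe(): the state, without advancing time (a new reading comes with each control period).
- get_image(name): name is "side" or "top"; returns a dict with "img" (480x640x3 uint8, red, green, blue), "vfov" (degrees; the focal length in pixels is half the picture's height over the tangent of half this angle, whatever the lens; pixels are square), "cx", "cy" (the principal point, pixels), "position" and "attitude" of the camera in the world. Camera axes: x right, y down, z forward; pixel columns grow to the right and rows downward; lengths in m; the calibration is good to about 2 mm. A picture is of the moment at which its call begins. There is no depth.
- ctrl.job_done(): hands the job in; it is judged then, once.
The state is a dict: "time_s": time; "joints": joint angles; "joint_velocities": joint speeds; "joint_torque": joint torques, N m; "ee_pos": TCP position; "eef_rot": TCP orientation; "force": force on the tool from outside, world axes, zero at the start; "wrist_torque": the same for the moment, N m; "grip_width": finger opening in m; "finger_force": force on a finger pad.
Only numpy, scipy, OpenCV 4.12 (cv2) and the standard library are available. Lean on these libraries where they do the work, as an engineer would, in place of code of your own. Each camera call takes 0.05 s, during which the arm holds its last target. There are 200 camera calls.

TASK

Take the brown coin tray by its grip bar, lift it up out of the open cash box, level all the way, and hold it still and level over the box with its underside about 10 cm above the box's rim, so that I can get at the token rolls underneath; finish while still holding it. Handle it gently: the bakelite is brittle, so use a light grip, 40 N at most, and do not press or knock the tray against the box. Keep every token in its own trough, and leave the box and the other things on the counter where they are.

Things in the scene. Friction and masses are not known exactly. Their poses are not given: they have to be found in the camera images.
- coin_tray: Brown bakelite coin tray, 196 mm (its x) by 156 mm (its y) by 32 mm to its rim, about 0.3 to 0.5 kg, loose. Origin: centre of its underside; z up when level. Four coin troughs run along y, parted by dividers at x = -49, 0 and +49 mm; 4 mm walls and floor. At the start it rests inside the cash box on two ledges, its underside 45 mm above the box's underside and its rim 3 mm below the box's rim, with about 4 mm of play all round, its axes along the box's.
- tray_handle (a point): Centre of the tray's grip bar, 70 mm straight above the middle of the tray's underside, same axes as the tray. The bar runs along y: 116 mm long, 14 mm thick (x), 18 mm high, flat sides; it stands on two posts at y = -50 and +50 mm, with 29 mm of free space between the bar and the tray's rim below. The bakelite cracks if fingers press it with more than about 45 N each.
- cash_box: Dark green steel cash box, 210 mm (its x) by 170 mm (its y) by 80 mm high to its rim, 1.6 kg, standing loose on the counter. Origin: centre of its underside. Its lid stands open (20 degrees past upright) along the +y side, reaching up to 240 mm above the counter and out to y = +165 mm. Token rolls lie on its floor under the tray.
- tire_gauge: Bystander: brass dial tire gauge lying flat, dial 56 mm across and 21 mm thick with a stem to its +x, 117 mm long from the dial's centre. Origin: under the dial.
- scent_globe: Bystander: green glass scent globe, 84 mm across, on a chrome foot with a chrome cap, 125 mm tall. Origin: centre of its underside.
- hood_ornament: Bystander: chrome rocket-and-wings hood ornament on a 95 by 40 mm foot, 140 mm long in x, about 90 mm tall. Origin: centre of the foot's underside.
- token_dispenser: Bystander, bolted down: red cast iron token dispenser with a hand crank on its -x face, 150 by 150 mm base, 270 mm tall. Origin: centre of its underside.
- token0_center (a point): Centre of a loose brass wash token, 28 mm across, 3 mm thick, 16 g, lying flat in the tray's first (outermost, tray x = -72) trough.
- token1_center (a point): Centre of a loose brass wash token, 28 mm across, 3 mm thick, 16 g, lying flat in the tray's first (outermost, tray x = -72) trough.
- token2_center (a point): Centre of a loose brass wash token, 28 mm across, 3 mm thick, 16 g, lying flat in the tray's second (tray x = -25) trough.
- token3_center (a point): Centre of a loose silver coin, 28 mm across, 3 mm thick, 16 g, lying flat in the tray's third (tray x = +25) trough.
- token4_center (a point): Centre of a loose silver coin, 28 mm across, 3 mm thick, 16 g, lying flat in the tray's third (tray x = +25) trough.
- token5_center (a point): Centre of a loose copper coin, 28 mm across, 3 mm thick, 16 g, lying flat in the tray's fourth (outermost, tray x = +72) trough.
Not all that is in view belongs to the job. Of the things shaped like the coin_tray, the brown one is meant.

How it is judged:
At the end, for the whole second after the job is handed in: The fingers hold the tray, nothing else carries it: underside 60 to 150 mm above the cash box's rim, within 50 mm of straight above the box, tilted less than 0.1 rad, still (under 20 mm/s and 0.15 rad/s), not touching the box; all six tokens in their own troughs; box upright (z of coin_tray in the frame of cash_box between 0.14 and 0.23 m and horizontal distance between coin_tray and cash_box below 0.05 m and angle between coin_tray's own z axis and vertical below 0.1 rad and linear speed of coin_tray below 0.02 m/s and angular speed of coin_tray below 0.15 rad/s and contact force between the fingers and coin_tray above 2 N and contact force between coin_tray and cash_box below 0.05 N and angle between cash_box's own z axis and vertical below 0.05 rad and x of token0_center in the frame of coin_tray between -0.0965 and -0.0485 m and y of token0_center in the frame of coin_tray between -0.076 and 0.076 m and z of token0_center in the frame of coin_tray between 0 and 0.032 m and x of token1_center in the frame of coin_tray between -0.0965 and -0.0485 m and y of token1_center in the frame of coin_tray between -0.076 and 0.076 m and z of token1_center in the frame of coin_tray between 0 and 0.032 m and x of token2_center in the frame of coin_tray between -0.0495 and -0.0015 m and y of token2_center in the frame of coin_tray between -0.076 and 0.076 m and z of token2_center in the frame of coin_tray between 0 and 0.032 m and x of token3_center in the frame of coin_tray between 0.0015 and 0.0495 m and y of token3_center in the frame of coin_tray between -0.076 and 0.076 m and z of token3_center in the frame of coin_tray between 0 and 0.032 m and x of token4_center in the frame of coin_tray between 0.0015 and 0.0495 m and y of token4_center in the frame of coin_tray between -0.076 and 0.076 m and z of token4_center in the frame of coin_tray between 0 and 0.032 m and x of token5_center in the frame of coin_tray between 0.0485 and 0.0965 m and y of token5_center in the frame of coin_tray between -0.076 and 0.076 m and z of token5_center in the frame of coin_tray between 0 and 0.032 m); the arm keeps its last pose, push and grip.
It fails at once if the brittle bakelite tray is gripped too hard (both fingers together over 90 N, that is 45 N each) (contact force between the fingers and coin_tray above 90 N).
It fails at once if the tray is pressed or knocked hard against the cash box (over 25 N) (contact force between coin_tray and cash_box above 25 N).
It fails at once if the tray is tipped by more than about 14 degrees (angle between coin_tray's own z axis and vertical above 0.25 rad).
It fails at once if the cash box is shifted by more than 30 mm (distance of cash_box from where it was at the start of the episode above 0.03 m).
It fails at once if the tire gauge, scent globe or hood ornament is shifted by more than 25 mm or tipped (distance of any of tire_gauge, scent_globe, hood_ornament from where it was at the start of the episode above 0.025 m or angle between any of tire_gauge, scent_globe, hood_ornament's own z axis and vertical above 0.2 rad).
It also fails if it takes over 32 s, if anything falls off the work surface, if the arm or the gripper's body presses on something with over 40 N, if the wrist force passes 120 N, or if a joint passes its speed limit or range.

## Working session

There is one attempt and no reset: what is moved stays moved. The work goes in short steps, Python scripts to look and compute and a tool call to move; the robot and the scene stay as the last step left them, time stands still between calls to the robot, and variables do not carry over. Pictures are saved under pics/ and viewed, at most 10 in all, crops included, and the job is handed in when it is done.

Besides the shell and the picture viewer there is one more tool, called after ">>>" by a JSON object that holds its "fn" and its "kwargs", one argument or row to a line. servo_tool: Moves the arm, as the interface text tells. Its arguments: {"type":"object","properties":{"fingers":{"type":"array"},"offset":{"type":"array"},"twist":{"type":"array"},"newtons":{"type":"number"}},"required":["fingers","offset","twist"]}

```bash
mkdir -p pics; cat > h.py <<'E'
import numpy as np, cv2
from scipy.spatial.transform import Rotation as R
from rig import ctrl,get_image
def rot(a):
    a=np.array(a,float)
    return a if a.shape==(3,3) else R.from_quat([a[1],a[2],a[3],a[0]]).as_matrix()
def plane(d,uv,z):
    f=240/np.tan(np.radians(d["vfov"])/2)
    r=rot(d["attitude"])@np.array([(uv[0]-d["cx"])/f,(uv[1]-d["cy"])/f,1])
    p=np.array(d["position"]); return p+r*(z-p[2])/r[2]
def save(d,n): cv2.imwrite("pics/"+n,d["img"][:,:,::-1])
E
python3 - <<'E'
from h import *
for n in("top","side"):
    d=get_image(n); save(d,n+"0.png"); print({k:v for k,v in d.items() if k!="img"})
s=ctrl.observe(); print(s["ee_pos"],s["eef_rot"],s["force"],s["grip_width"],s["time_s"])
E
```

```text
{'vfov': 52.761274367773275, 'cx': 326.3722426672977, 'cy': 240.2813564125186, 'position': array([ 0.35162235, -0.02055551,  1.46081738]), 'attitude': array([-0.03804847,  0.71208021, -0.70047641,  0.02875575])}
{'vfov': 45.07962081334411, 'cx': 318.0866410674851, 'cy': 239.24429532307963, 'position': array([-0.30216609, -1.13910688,  0.9093039 ]), 'attitude': array([-0.46806322,  0.83437117, -0.24936267,  0.15019931])}
[ 0.14834105 -0.60663828  0.23034432] [-1.69018773e-04 -1.19544401e-01  9.92828405e-01  9.30374564e-04] [ 0.664664   -0.03448516 -0.46968946] 0.08565535245596927 0.1
```

View pics/top0.png

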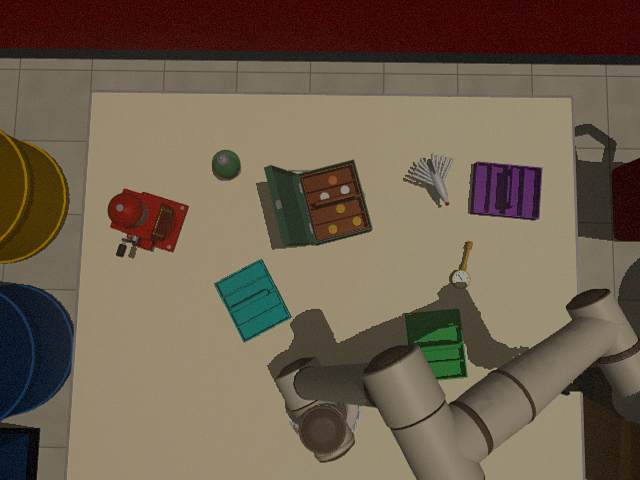

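View pics/side0.png

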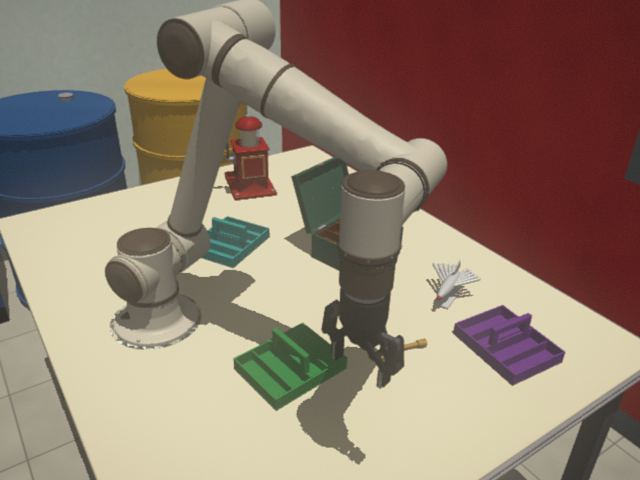

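The top view shows the candidates: the brown tray inside the open dark-green cash box at (337,202), a teal tray at (252,300), a green tray at (437,343) and a purple tray at (505,190). I choose the brown one in the box. The side view has the arm partly hiding it, near (335,230).

```bash
python3 - <<'E'
from h import *
d=get_image("top"); im=d["img"]
c=im[140:260,250:390]; cv2.imwrite("pics/crop.png",cv2.resize(c,None,fx=5,fy=5,interpolation=cv2.INTER_CUBIC)[:,:,::-1])
hsv=cv2.cvtColor(im,cv2.COLOR_RGB2HSV)
m=((hsv[...,0]<14)&(hsv[...,1]>110)&(hsv[...,2]>45)).astype(np.uint8); k=np.zeros_like(m);k[150:250,295:378]=1;m*=k
m=cv2.morphologyEx(m,cv2.MORPH_CLOSE,np.ones((9,9)))
c=max(cv2.findContours(m,0,2)[0],key=cv2.contourArea)
b=cv2.boxPoints(cv2.minAreaRect(c)); print(b)
P=np.array([plane(d,q,.077) for q in b]); print(P.round(4),P.mean(0))
for i in range(4):
    e=P[(i+1)%4]-P[i]; print(np.linalg.norm(e),np.degrees(np.arctan2(e[1],e[0])))
E
```

```text
[[299.76724 175.31702]
 [352.29404 161.81012]
 [369.10873 227.20062]
 [316.58194 240.70752]]
[[ 0.6714  0.0795  0.077 ]
 [ 0.7137 -0.0729  0.077 ]
 [ 0.5224 -0.1235  0.077 ]
 [ 0.481   0.0269  0.077 ]] [ 0.59711206 -0.02252176  0.077     ]
0.1581143889554749 -74.50892950895796
0.1978429407345808 -165.16986807153887
0.15601529404152067 105.39644655015105
0.19757220309440957 15.438038432743722
```

View pics/crop.png

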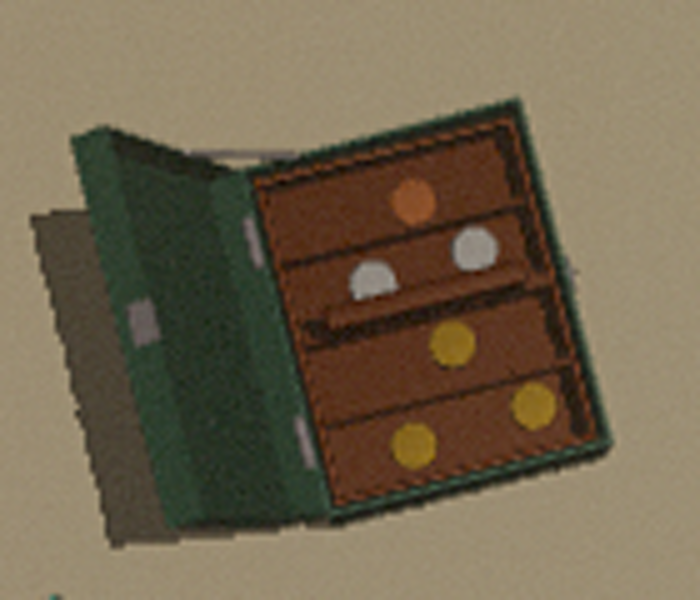

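The crop confirms the choice: a brown tray inside the dark-green box. It holds two brass tokens in the lower trough, one brass above those, two silver, and one copper on top. The grip bar runs from crop (330,320) to (525,275). The tray measures 156 x 198 mm, centred at (0.597,-0.022) and turned about 15.2°. I start the approach at a safe height.

```bash
python3 - <<'E'
from h import *
d=get_image("top")
for u in((330,320),(525,275),(428,297)): print(plane(d,(250+(u[0]+.5)/5-.5,140+(u[1]+.5)/5-.5),.124).round(4))
E
```

```text
[0.5807 0.03   0.124 ]
[ 0.6078 -0.0787  0.124 ]
[ 0.5946 -0.0246  0.124 ]
```

>>> {"fn": "servo_tool", "kwargs": {
  "fingers": [-1, -1, -1],
  "offset": [
    [-0.32, 0.26, 0],
    [-0.64, 0.51, 0],
    [-0.96, 0.77, 0]
  ],
  "twist": [0, 0, 0],
  "newtons": 30
}}

```text
time_s: 0.5
ee_pos: [0.2238, -0.5084, 0.2309]
eef_rot: [-0.0, -0.119, 0.993, 0.0]
force: [0.6, -0.2, 0.0]
grip_width: 0.0857
finger_force: 0.0
```

>>> {"fn": "servo_tool", "kwargs": {
  "fingers": [-1, -1, -1],
  "offset": [
    [-0.32, 0.26, 0],
    [-0.64, 0.51, 0],
    [-0.96, 0.77, 0]
  ],
  "twist": [0, 0, 0]
}}

```text
time_s: 0.8
ee_pos: [0.2991, -0.4105, 0.2312]
eef_rot: [0.0, -0.119, 0.993, 0.0]
force: [0.8, 0.3, -0.2]
grip_width: 0.0854
finger_force: 0.0
```

>>> {"fn": "servo_tool", "kwargs": {
  "fingers": [-1, -1, -1],
  "offset": [
    [-0.32, 0.26, 0],
    [-0.64, 0.51, 0],
    [-0.96, 0.77, 0]
  ],
  "twist": [0, 0, 0]
}}

```text
time_s: 1.1
ee_pos: [0.3741, -0.3128, 0.2314]
eef_rot: [0.0, -0.12, 0.993, -0.0]
force: [-0.2, -0.2, 0.1]
grip_width: 0.0855
finger_force: 0.0
```

>>> {"fn": "servo_tool", "kwargs": {
  "fingers": [-1, -1, -1],
  "offset": [
    [-0.32, 0.26, 0],
    [-0.64, 0.51, 0],
    [-0.96, 0.77, 0]
  ],
  "twist": [0, 0, 0]
}}

```text
time_s: 1.4
ee_pos: [0.449, -0.2152, 0.2314]
eef_rot: [0.0, -0.12, 0.993, -0.0]
force: [1.1, -0.5, -0.4]
grip_width: 0.0857
finger_force: 0.0
```

>>> {"fn": "servo_tool", "kwargs": {
  "fingers": [-1, -1, -1, -1, -1, -1, -1, -1, -1, -1],
  "offset": [
    [0, 0, 0],
    [0, 0, 0],
    [0, 0, 0],
    [0, 0, 0],
    [0, 0, 0],
    [0, 0, 0],
    [0, 0, 0],
    [0, 0, 0],
    [0, 0, 0],
    [0, 0, 0]
  ],
  "twist": [-0.047, -0.094, -0.141, -0.188, -0.235, -0.282, -0.329, -0.376, -0.423, -0.47]
}}

```text
time_s: 2.4
ee_pos: [0.4481, -0.2166, 0.2312]
eef_rot: [0.0, 0.759, -0.652, -0.0]
force: [-0.6, -0.3, -0.2]
grip_width: 0.0858
finger_force: 0.0
```

```bash
cat > go.py <<'E'
from h import *
import sys
s=ctrl.observe(); M=rot(s["eef_rot"]); p=np.array(s["ee_pos"])
t=np.array([float(a) for a in sys.argv[1:4]])
y=np.degrees(np.arctan2(M[1,1],M[0,1]))
print(s["time_s"],p.round(4),"units",(M.T@(t-p)*10).round(3),"tool y yaw",y.round(2),"twist",round((y-15)/180,4),np.round(s["joints"],2),np.round(s["force"],1))
E
python3 go.py .596 -.0236 .231
```

```text
2.4 [ 0.4481 -0.2166  0.2312] units [-1.685 -1.753  0.002] tool y yaw -171.32 twist -1.0351 [-0.12  0.17 -0.3  -0.   -1.11  0.28] [-0.6 -0.3 -0.2]
```

>>> {"fn": "servo_tool", "kwargs": {
  "fingers": [-1, -1, -1],
  "offset": [
    [-0.28, -0.29, 0],
    [-0.56, -0.58, 0],
    [-0.84, -0.88, 0]
  ],
  "twist": [0, 0, 0]
}}

```text
time_s: 2.7
ee_pos: [0.5236, -0.1199, 0.2314]
eef_rot: [-0.0, 0.756, -0.654, 0.0]
force: [0.6, -1.0, -0.3]
grip_width: 0.0854
finger_force: 0.0
```

>>> {"fn": "servo_tool", "kwargs": {
  "fingers": [-1, -1, -1, -1, -1],
  "offset": [
    [-0.28, -0.29, 0],
    [-0.56, -0.58, 0],
    [-0.845, -0.873, 0],
    [-0.845, -0.873, 0],
    [-0.845, -0.873, 0]
  ],
  "twist": [-0.012, -0.024, -0.035, -0.035, -0.035]
}}

```text
time_s: 3.2
ee_pos: [0.5973, -0.0239, 0.2305]
eef_rot: [0.001, 0.792, -0.611, -0.001]
force: [0.9, -0.1, -0.4]
grip_width: 0.0853
finger_force: 0.0
```

```bash
python3 go.py .596 -.0236 .096; python3 - <<'E'
from h import *
a=get_image("side");b=get_image("top")
def c(d,x,y): return cv2.resize(d["img"][y:y+160,x:x+140],None,fx=2.8,fy=2.8,interpolation=cv2.INTER_CUBIC)
cv2.imwrite("pics/hov.png",np.hstack([c(a,270,130),c(b,260,120)])[:,:,::-1])
E
```

```text
3.2 [ 0.5973 -0.0239  0.2305] units [-0.006  0.009  1.345] tool y yaw -165.3 twist -1.0017 [ 0.23  0.34 -0.06 -0.   -1.17  0.03] [ 0.9 -0.1 -0.4]
```

View pics/hov.png

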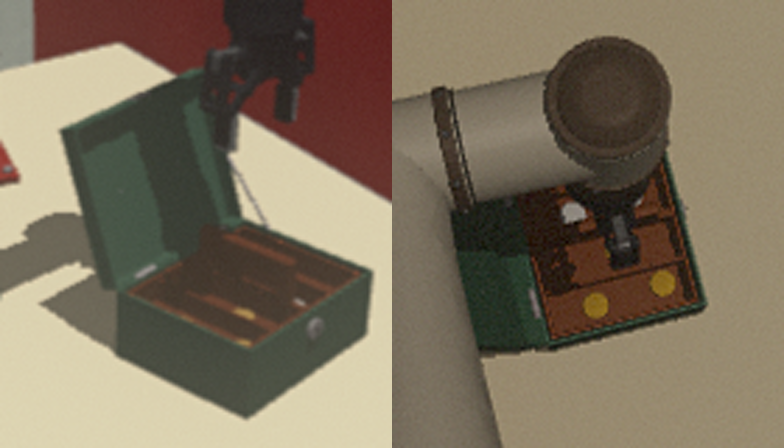

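The hover pose looks right: the fingers straddle the bar, at about (620,240) in the right half. However, the forearm passes over the lid side, so I need to check its clearance before descending.

```bash
python3 - <<'E'
from h import *
d=get_image("side"); save(d,"side1.png")
# height of the wrist top above TCP from the start picture: point on tool axis at pixel ~ (372,185)
f=240/np.tan(np.radians(d["vfov"])/2);p=np.array(d["position"]);M=rot(d["attitude"])
for z in(.231,.3,.4,.45,.5,.55,.6):
    q=M.T@(np.array([.148,-.607,z])-p); print(z,(q[:2]/q[2]*f+[d["cx"],d["cy"]]).round(0))
E
```

```text
0.231 [358. 376.]
0.3 [361. 344.]
0.4 [365. 293.]
0.45 [367. 265.]
0.5 [369. 235.]
0.55 [371. 203.]
0.6 [374. 169.]
```

View pics/side1.png

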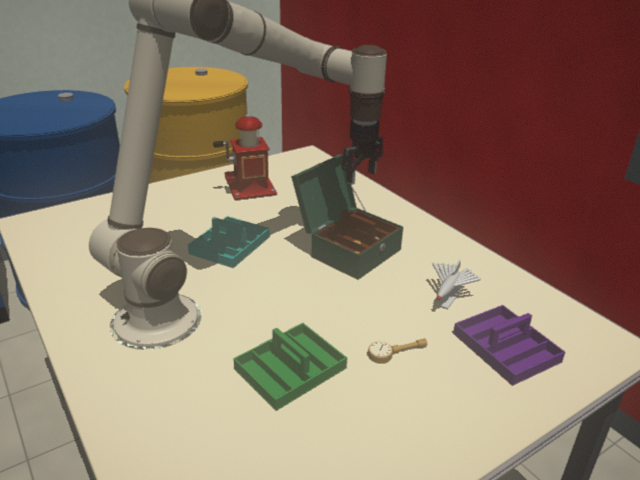

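The wrist and forearm underside sits about 0.47 m up. After descending 135 mm it will still be at about 0.33 m, well above the 0.24 m lid top. Descending.

>>> {"fn": "servo_tool", "kwargs": {
  "fingers": [-1, -1, -1, -1],
  "offset": [
    [0, 0, 0.25],
    [0, 0.01, 0.5],
    [0, 0.01, 0.75],
    [0, 0.01, 0.75]
  ],
  "twist": [0, -0.003, -0.003, -0.003]
}}

```text
time_s: 3.75
ee_pos: [0.5933, -0.0262, 0.1531]
eef_rot: [0.003, 0.794, -0.608, -0.003]
force: [0.1, -1.1, -0.3]
grip_width: 0.0852
finger_force: 0.0
```

>>> {"fn": "servo_tool", "kwargs": {
  "fingers": [-1, -1, -1, -1, -1, -1],
  "offset": [
    [0, 0, 0.15],
    [0, 0, 0.3],
    [0, 0, 0.45],
    [0, 0, 0.55],
    [0, 0, 0.59],
    [0, 0, 0.59]
  ],
  "twist": [0, 0, 0, 0, 0, 0]
}}

```text
time_s: 4.35
ee_pos: [0.5965, -0.0251, 0.0977]
eef_rot: [-0.0, 0.794, -0.608, 0.0]
force: [0.3, 0.6, -0.7]
grip_width: 0.0855
finger_force: 0.0
```

>>> {"fn": "servo_tool", "kwargs": {
  "fingers": [-0.5, -0.2, 0.1, 0.3, 0.4, 0.45, 0.45, 0.45],
  "offset": [
    [0, 0, 0],
    [0, 0, 0],
    [0, 0, 0],
    [0, 0, 0],
    [0, 0, 0],
    [0, 0, 0],
    [0, 0, 0],
    [0, 0, 0]
  ],
  "twist": [0, 0, 0, 0, 0, 0, 0, 0],
  "newtons": 20
}}

```text
time_s: 5.15
ee_pos: [0.5964, -0.0248, 0.0973]
eef_rot: [0.0, 0.794, -0.607, -0.0]
force: [0.0, 0.4, -0.9]
grip_width: 0.0237
finger_force: 0.0
```

```bash
python3 go.py .596 -.0236 .096; python3 - <<'E'
from h import *
a=get_image("side");b=get_image("top")
def c(d,x,y): return cv2.resize(d["img"][y:y+110,x:x+110],None,fx=3.6,fy=3.6,interpolation=cv2.INTER_CUBIC)
cv2.imwrite("pics/grasp.png",np.hstack([c(a,300,160),c(b,285,145)])[:,:,::-1])
E
```

```text
5.15 [ 0.5964 -0.0248  0.0973] units [-0.012  0.     0.013] tool y yaw -164.82 twist -0.999 [ 0.23  0.46 -0.24 -0.   -0.87  0.04] [ 0.   0.4 -0.9]
```

View pics/grasp.png

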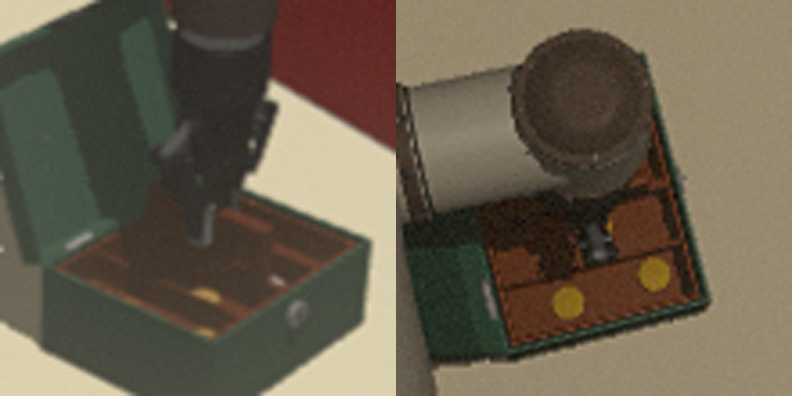

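The fingers straddle the bar at 24 mm opening with no contact force. The tray is undisturbed. Closing gently.

>>> {"fn": "servo_tool", "kwargs": {
  "fingers": [0.55, 0.6, 0.65, 0.7, 0.8, 1, 1, 1],
  "offset": [
    [0, 0, 0],
    [0, 0, 0],
    [0, 0, 0],
    [0, 0, 0],
    [0, 0, 0],
    [0, 0, 0],
    [0, 0, 0],
    [0, 0, 0]
  ],
  "twist": [0, 0, 0, 0, 0, 0, 0, 0],
  "newtons": 30
}}

```text
time_s: 6.05
ee_pos: [0.5968, -0.0247, 0.0976]
eef_rot: [-0.0, 0.794, -0.607, 0.0]
force: [2.3, 0.5, 0.9]
grip_width: 0.0137
finger_force: 29.7
```

>>> {"fn": "servo_tool", "kwargs": {
  "fingers": [1, 1, 1, 1, 1, 1, 1, 1, 1, 1],
  "offset": [
    [0, 0, -0.01],
    [0, 0, -0.02],
    [0, 0, -0.04],
    [0, 0, -0.06],
    [0, 0, -0.08],
    [0, 0, -0.1],
    [0, 0, -0.11],
    [0, 0, -0.12],
    [0, 0, -0.12],
    [0, 0, -0.12]
  ],
  "twist": [0, 0, 0, 0, 0, 0, 0, 0, 0, 0]
}}

```text
time_s: 7.05
ee_pos: [0.5962, -0.0249, 0.1094]
eef_rot: [0.0, 0.794, -0.608, -0.0]
force: [2.1, 0.9, -4.9]
grip_width: 0.0138
finger_force: 29.3
```

```bash
python3 - <<'E'
from h import *
s=ctrl.observe(); print(s["force"],s["wrist_torque"],s["finger_force"],s["ee_pos"])
a=get_image("side");b=get_image("top")
def c(d,x,y): return cv2.resize(d["img"][y:y+110,x:x+110],None,fx=3.6,fy=3.6,interpolation=cv2.INTER_CUBIC)
cv2.imwrite("pics/lift1.png",np.hstack([c(a,300,160),c(b,285,145)])[:,:,::-1])
E
```

```text
[ 2.12353623  0.88632429 -4.88695513] [ 0.37287722 -0.82965245  0.15896749] 29.273983240127563 [ 0.5962321  -0.02485411  0.10935203]
```

View pics/lift1.png

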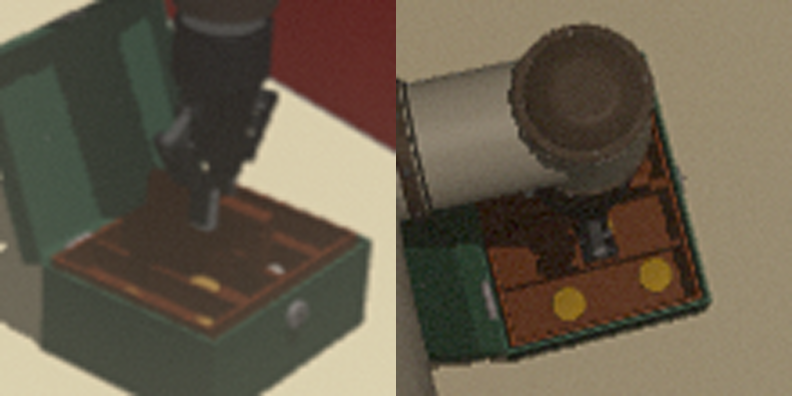

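The tray has come up level by 12 mm, with the tokens in place: brass at (570,303) and (655,275). A steady 2 N sideways force suggests light contact with the near wall, so I move 1.5 mm away from it and re-read.

>>> {"fn": "servo_tool", "kwargs": {
  "fingers": [1, 1, 1, 1],
  "offset": [
    [0, -0.01, 0],
    [0, -0.015, 0],
    [0, -0.015, 0],
    [0, -0.015, 0]
  ],
  "twist": [0, 0, 0, 0]
}}

```text
time_s: 7.55
ee_pos: [0.597, -0.0247, 0.109]
eef_rot: [0.001, 0.794, -0.608, -0.001]
force: [0.5, 0.3, -3.9]
grip_width: 0.0134
finger_force: 29.3
```

Relieved. Now lifting to full height, smoothly.

>>> {"fn": "servo_tool", "kwargs": {
  "fingers": [1, 1, 1, 1, 1, 1, 1, 1, 1, 1],
  "offset": [
    [0, 0, -0.02],
    [0, 0, -0.06],
    [0, 0, -0.11],
    [0, 0, -0.16],
    [0, 0, -0.21],
    [0, 0, -0.26],
    [0, 0, -0.31],
    [0, 0, -0.36],
    [0, 0, -0.4],
    [0, 0, -0.42]
  ],
  "twist": [0, 0, 0, 0, 0, 0, 0, 0, 0, 0]
}}

```text
time_s: 8.55
ee_pos: [0.598, -0.0244, 0.1519]
eef_rot: [-0.0, 0.794, -0.608, 0.0]
force: [-0.3, 0.4, -3.6]
grip_width: 0.0139
finger_force: 29.3
```

>>> {"fn": "servo_tool", "kwargs": {
  "fingers": [1, 1, 1, 1, 1, 1, 1, 1, 1, 1],
  "offset": [
    [0, 0, -0.03],
    [0, 0, -0.1],
    [0, 0, -0.19],
    [0, 0, -0.29],
    [0, 0, -0.4],
    [0, 0, -0.51],
    [0, 0, -0.62],
    [0, 0, -0.71],
    [0, 0, -0.77],
    [0, 0, -0.8]
  ],
  "twist": [0, 0, 0, 0, 0, 0, 0, 0, 0, 0]
}}

```text
time_s: 9.55
ee_pos: [0.598, -0.0244, 0.2322]
eef_rot: [-0.0, 0.794, -0.608, 0.0]
force: [1.1, 0.2, -4.9]
grip_width: 0.0134
finger_force: 29.3
```

>>> {"fn": "servo_tool", "kwargs": {
  "fingers": [1, 1, 1, 1, 1, 1, 1, 1, 1, 1],
  "offset": [
    [0, 0, 0],
    [0, 0, 0],
    [0, 0, 0],
    [0, 0, 0],
    [0, 0, 0],
    [0, 0, 0],
    [0, 0, 0],
    [0, 0, 0],
    [0, 0, 0],
    [0, 0, 0]
  ],
  "twist": [0, 0, 0, 0, 0, 0, 0, 0, 0, 0]
}}

```text
time_s: 10.55
ee_pos: [0.5978, -0.0244, 0.2313]
eef_rot: [-0.0, 0.794, -0.608, 0.0]
force: [0.0, -0.9, -3.7]
grip_width: 0.0133
finger_force: 29.3
```

```bash
python3 - <<'E'
from h import *
s=ctrl.observe(); print(s["time_s"],s["force"],s["finger_force"],s["ee_pos"],np.abs(s["joint_velocities"]).max())
a=get_image("side");b=get_image("top")
def c(d,x,y): return cv2.resize(d["img"][y:y+160,x:x+130],None,fx=3,fy=3,interpolation=cv2.INTER_CUBIC)
cv2.imwrite("pics/lift2.png",np.hstack([c(a,290,120),c(b,270,120)])[:,:,::-1])
E
```

```text
10.55 [ 0.02120772 -0.92058612 -3.70677282] 29.347380101680756 [ 0.59781754 -0.02441408  0.23133128] 0.001988721458504499
```

View pics/lift2.png

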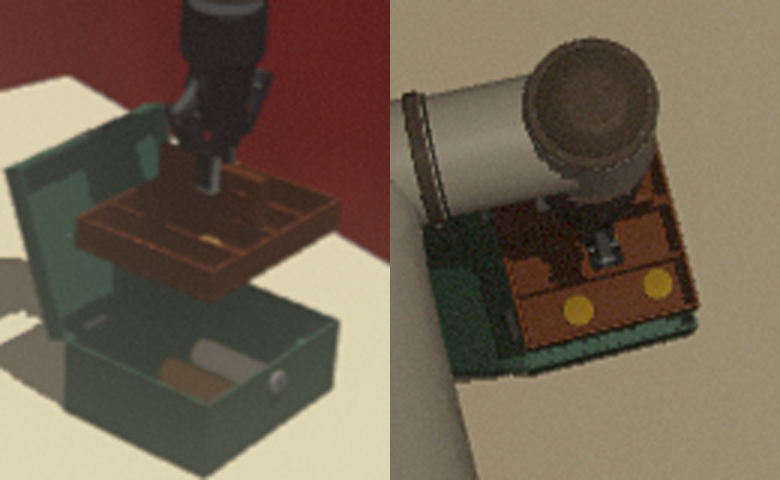

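The tray is level and clear of the box and lid. Its underside is about 99 mm above the rim, with the token rolls visible below at (200,370) and the brass tokens at (578,310) and (657,283). The arm is still, so I hand it in.

```bash
python3 -c "
from rig import ctrl
print(ctrl.job_done())"
```

```text
the job is handed in; nothing more can be done
None
```

The brown tray is lifted out and held still and level about 10 cm above the box's rim with a grip of about 30 N; the tokens I could see are in their troughs, though the arm hid the far ones in the last picture, and the job is handed in (no verdict was returned).

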